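# Clear the drying box and hold its lid at the balance point

### The arm

A 6-joint arm with a two-finger parallel gripper is mounted at the origin on the work surface. World frame = base frame: x ahead of the robot, y to its left, z up, the work surface at z = 0. Lengths are in mm, angles in rad, forces in N, time in s.
With the tool pointing down it reaches from about 350 to 875 mm from the base axis. Payload 4.2 kg.
Tool frame: the origin (TCP) lies at the very end of the fingers, on their centre line; the grasp point (between the pads) lies 19 mm behind it; z points along the fingers, y is the line along which they close (so a half turn about z gives the same grasp; the last joint's range is limited). The gripper opens to 85 mm and grips with 20 to 120 N. Pads are 22 mm wide; open, the fingers measure 114 mm over their backs; the gripper's body (76 mm by 85 mm) begins 54 mm behind the grasp point. The pads swing forward as they close: fully open they stand 13 mm farther back than shut.
Start: joints at [-0.968, 0.385, 0.008, 0, -1.194, -0.259], TCP at [210.682, -588.398, 231.312] pointing down, gripper open.
Joint ranges: [-3.14, 3.14], [-1.21, 2.06], [-1.07, 1.41], [-3.16, 2.05], [-2.99, -0.16], [-3.1, 3.1]. Speed limits (rad/s): [2.79, 2.79, 3.14, 3.14, 3.14, 3.14].

### API

Orientations are given as a unit quaternion [x, y, z, w].
In Python, from bench import arm gives the robot as it stands.
- The arm moves only by the tool servo_tool, never from a script. Its argument "rows" is a list that holds one entry, the list of rows, each a list of 7 numbers: the finger opening in mm, from 0 to 85.4, then the shift along the tool's x, y, z in mm, then the turn, a rotation vector about the tool's x, y, z in rad. A call has 1 to 10 rows; each row is the pose to reach, as a shift and turn from the pose commanded when the call began, along the tool's axes at that moment; what a row does not reach only later rows make up. A row lasts 1/8 s, in which the tool goes at most 62.5 mm and 10.7 degrees, less where a joint would pass 70% of its speed; a pose out of reach is approached as far as the arm can. A call with a gripper value outside its range is refused whole. The fingers move at their own pace and stop on an object; the grip force is fixed at half the most. Time passes only in rows, so rows that repeat a pose let the fingers close. It gives the time, the measured TCP pose, the force, the opening and the grip force at its end, in the units of the state.
- arm.read_state(): the state, without advancing time (a new reading comes with each control period).
- arm.get_image(name): name is "scene" or "top" or "wrist"; returns the picture (400x640x3 uint8, red, green, blue); there is no depth.
- arm.camera_params(name): a dict with "intrinsics" (3x3 intrinsics, pixels), "R" (3x3) and "t" (3): a world point X has camera coordinates R X + t. Camera axes: x right, y down, z forward; pixel columns grow to the right and rows downward; lengths in mm; the calibration is good to about 2 mm. The wrist camera is an equidistant fisheye: a pixel r from the principal point sees the ray r / f radians off the axis. A picture is of the moment at which its call begins: read the wrist's pose just before it. camera_params takes no time and is no camera call; for the wrist camera it gives the pose at the moment of the call.
- arm.job_done(): hands the job in; it is judged then, once.
The state is a dict: "clock": time; "joints": joint angles; "joint_vel": joint speeds; "joint_efforts": joint torques, N m; "position": TCP position; "ee_rot": TCP orientation; "contact_force": force on the tool from outside, world axes, zero at the start; "wrist_torque": the same for the moment, N m; "gripper_width": finger opening in mm; "grasp_force": force on a finger pad.
Only numpy, scipy, OpenCV 4.12 (cv2) and the standard library are available. Lean on these libraries where they do the work, as an engineer would, in place of code of your own. Each camera call takes 0.05 s, during which the arm holds its last target. There are 200 camera calls.

### The job

Lay the whetstone that is on the lid of the wooden drying box flat in the middle of the cork mat and let go of it; only then take the lid by its bar handle and swing it up to its balance point, the angle just short of upright where it would fall neither shut nor open. The job finishes while holding: keep the handle gripped and the lid still at its balance point, so that someone can reach in for the bowls. Never let the lid go over backwards, and leave the bowl, jar and spatula on the table alone.

Things in the scene. Friction and masses are not known exactly. Their poses are not given: they have to be found in the camera images.
- dry_box: open wooden box fixed to the table, 180 (its x) x 260 (its y) x 90 mm high; origin at the centre of its underside, z up. Its front (the side with the lid's handle) faces its own -x, which points roughly to the robot's right (-y of the world, up to 0.35 rad either way); the lid is hinged along the rim on its +x side. Two lacquered bowls stand inside
- lid_hinge (a point): middle of the lid's hinge line, which is parallel to the box's y axis: in the box frame at x +90, y 0, z 90 mm (fixed)
- lid (a joint): lid angle, rad: 0 shut, growing as the front edge swings up and over the hinge, stop at 1.95. Free hinge with hardly any friction. The lid (about 0.6 kg) is a 180 x 260 x 12 mm board lying on the rim with two dark battens (22 wide, 28 mm high) on its upper face along its two short sides (211 mm clear between them). Because of the battens and handle its balance point is at 1.41 rad (81 degrees), a little short of upright: below that it falls shut, beyond it falls open
- lid_handle (a point): middle of the lid's straight round handle bar (12 mm thick, steel, 100 mm long, parallel to the hinge) carried by an arm at each end, so its middle is free all round; it turns with the lid. With the lid shut it lies 215 mm from the hinge line towards the box's front (35 mm beyond the lid's front edge) and 45 mm above the hinge (135 mm above the table). Distance from hinge line 220 mm; it can be held from above at every lid angle, the round bar turning between the fingers
- stone: grey whetstone block, 45 (its x) x 120 (its y) x 28 mm (z), about 0.35 kg, loose; starts lying flat on the lid (its underside 102 mm above the table) between the battens; origin at the centre of its underside
- mat: cork mat fixed to the table right of the box, 200 (its x) x 140 (its y) x 4 mm; origin at the centre of its underside
- bowl: white bowl on the table, 110 mm across, 50 mm high; origin at the centre of its underside; leave alone
- jar: amber jar with a black cap, 60 mm across, 85 mm high; origin at the centre of its underside; leave alone
- spatula: wooden-handled spatula lying on the table, 200 mm long along its x; leave alone
Things that resemble listed ones, but are neither listed nor needed, are in the scene too. What is shaped like the stone but green or purple is not meant.

How it is judged (in metres and radians):
On the way, in this order (a step that is already met when the one before it is completed fails the run):
1. the whetstone lies flat on the cork mat, let go, with the lid still shut (x of stone in the frame of mat between -0.085 and 0.085 m and y of stone in the frame of mat between -0.06 and 0.06 m and height (world z) of stone below 0.009 m and angle between stone's own z axis and vertical below 0.1 rad and linear speed of stone below 0.02 m/s and contact force between the fingers and stone below 0.1 N and value of joint lid below 0.1 rad), for 0.3 s.
2. the lid is at its balance point, still, gripped by the handle (value of joint lid between 1.35 and 1.47 rad and velocity of joint lid between -0.05 and 0.05 rad/s and contact force between the fingers and lid above 3 N), for 0.3 s.
At the end, for the whole second after the job is handed in: the fingers grip the lid (contact over 3 N), which stands still (under 0.05 rad/s) within 0.06 rad of its balance point 1.41 rad, propped by nothing else; the whetstone lies flat on the mat, untouched, its centre within 85 x 60 mm of the mat's centre (all of step 2 and x of stone in the frame of mat between -0.085 and 0.085 m and y of stone in the frame of mat between -0.06 and 0.06 m and height (world z) of stone below 0.009 m and angle between stone's own z axis and vertical below 0.1 rad and linear speed of stone below 0.02 m/s and contact force between each of the fingers, lid and stone below 0.1 N and contact force between lid and bowl below 0.1 N and contact force between lid and jar below 0.1 N and contact force between lid and spatula below 0.1 N); the arm keeps its last pose, push and grip.
It fails at once if the lid went over backwards (value of joint lid above 1.66 rad).
It fails at once if the lid was raised with the whetstone on it (value of joint lid above 0.12 rad and contact force between lid and stone above 0.1 N).
It fails at once if the bowl, jar or spatula was disturbed (distance of any of bowl, jar, spatula from where it was at the start of the episode above 0.03 m).
It also fails if it takes over 51 s, if anything falls off the work surface, if the arm or the gripper's body presses on something with over 40 N, if the wrist force passes 120 N, or if a joint passes its speed limit or range.

## Working session

There is one attempt and no reset: what is moved stays moved. The work goes in short steps, Python scripts to look and compute and a tool call to move; the robot and the scene stay as the last step left them, time stands still between calls to the robot, and variables do not carry over. Pictures are saved under pics/ and viewed, at most 10 in all, crops included, and the job is handed in when it is done.

Besides the shell and the picture viewer there is one more tool, called after ">>>" by a JSON object that holds its "fn" and its "kwargs", one argument or row to a line. servo_tool: Moves the arm, as the interface text tells. Its arguments: {"type":"object","properties":{"rows":{"type":"array"}},"required":["rows"]}

```bash
mkdir -p pics; python3 - <<'E'
from bench import arm
import cv2,numpy as np
for n in ("scene","top"):
    im=arm.get_image(n); cv2.imwrite(f"pics/{n}0.png",im[:,:,::-1])
    p=arm.camera_params(n); print(n,np.round(p["intrinsics"],1).tolist(),np.round(p["R"],3).tolist(),np.round(p["t"],1))
s=arm.read_state(); print(s)
E
```

```text
scene [[443.2, 0.0, 325.2], [0.0, 443.2, 194.8], [0.0, 0.0, 1.0]] [[-0.876, 0.483, 0.017], [0.288, 0.549, -0.785], [-0.388, -0.682, -0.62]] [ 476.1 -106.8 1682.2]
top [[498.6, 0.0, 314.2], [0.0, 498.6, 198.2], [0.0, 0.0, 1.0]] [[0.003, -1.0, 0.007], [-0.998, -0.004, -0.07], [0.07, -0.007, -0.998]] [  32.8  571.5 1454.4]
{'clock': 0.1, 'joints': array([-9.68397901e-01,  3.85487450e-01,  6.76252016e-03, -4.17148871e-04,
       -1.19402969e+00, -2.58593397e-01]), 'joint_vel': array([ 7.79978239e-04, -2.56117886e-03,  1.52725753e-03,  1.60567528e-03,
        8.34649805e-05,  1.48955604e-04]), 'joint_efforts': array([-7.78420635e-04, -3.93317878e+01,  1.88928276e+01,  4.19797495e+00,
       -2.59228080e-03,  5.01222274e-06]), 'position': array([ 210.49816079, -587.92553276,  230.32894675]), 'ee_rot': array([-1.70981251e-01,  9.85273777e-01,  9.70713512e-04, -2.32437921e-04]), 'contact_force': array([ 0.32204511,  0.42553881, -0.46845012]), 'wrist_torque': array([ 0.04308941, -0.03249851,  0.0163557 ]), 'grasp_force': 0.0, 'gripper_width': 85.2238825895914}
```

View pics/top0.png

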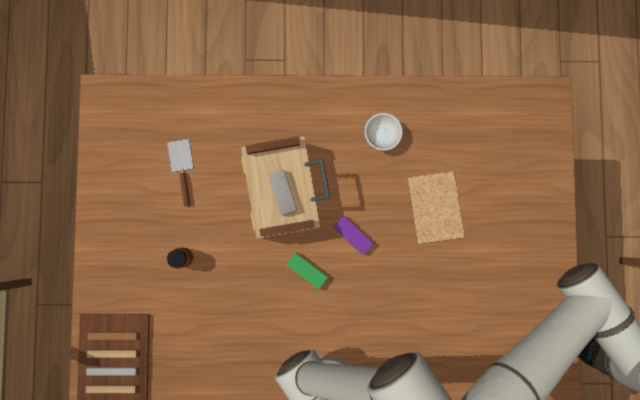

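View pics/scene0.png

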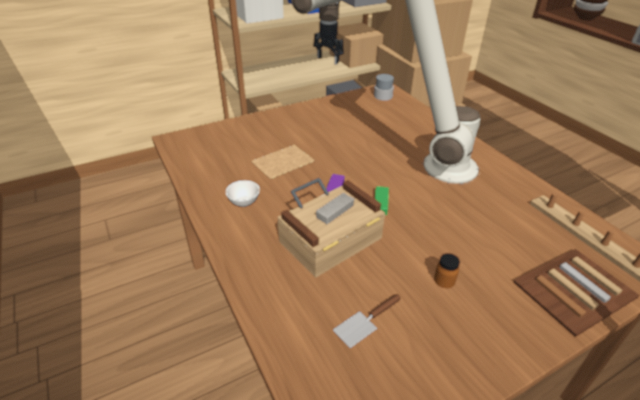

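Candidates for the stone in the top view: the grey block at (282,192) on the lid, the green one at (307,270), the purple one at (353,235), and a silver bar in a tray at (110,371). The grey block on the lid fits the description. The mat is at (436,207) and the handle bar is near (325,180). Next I'll measure and confirm with a crop.

```bash
cat > h.py <<'E'
import numpy as np,cv2
from bench import arm
def ray(n,uv,z,p=None):
    p=p or arm.camera_params(n); K,R,t=map(np.array,(p["intrinsics"],p["R"],p["t"]))
    c=-R.T@t; d=R.T@np.linalg.inv(K)@np.array([uv[0],uv[1],1.]); return c+d*(z-c[2])/d[2]
def rect(n,mask,z):
    cs,_=cv2.findContours(mask,cv2.RETR_EXTERNAL,cv2.CHAIN_APPROX_NONE)
    c=max(cs,key=cv2.contourArea).reshape(-1,2)
    P=np.array([ray(n,q,z)[:2] for q in c],np.float32)
    return c.mean(0),cv2.minAreaRect(P)
E
python3 - <<'E'
from h import *
im=cv2.imread("pics/top0.png"); hsv=cv2.cvtColor(im,cv2.COLOR_BGR2HSV)
def roi(m,x0,y0,x1,y1):
    o=np.zeros_like(m); o[y0:y1,x0:x1]=m[y0:y1,x0:x1]; return o
print(hsv[192,282],hsv[180,275],hsv[207,436],hsv[207,400],hsv[178,325],hsv[178,335])
st=roi(cv2.inRange(hsv,(0,0,90),(180,50,255)),255,160,305,225)
mt=roi(cv2.inRange(hsv,(0,0,165),(30,160,255)),400,165,475,250)
hd=roi(cv2.inRange(hsv,(0,0,0),(180,140,105))&cv2.inRange(hsv,(60,0,0),(180,255,255)),300,155,335,205)
for nm,m,z in(("stone",st,130),("mat",mt,4),("handle",hd,135)): print(nm,rect("top",m,z))
b=im.copy(); b[st>0]=(0,0,255); b[mt>0]=(255,0,0); b[hd>0]=(0,255,0)
c=np.hstack([cv2.resize(q[130:250,235:475],None,fx=3.3,fy=3.3)[:, :] for q in (im,)]); d=cv2.resize(b[130:250,235:475],None,fx=3.3,fy=3.3)
cv2.imwrite("pics/crop0.png",cv2.resize(np.vstack([c,d]),None,fx=.75,fy=.75))
E
```

```text
[ 18  19 159] [ 18  20 163] [ 16 104 191] [ 13 139 147] [75  7 76] [ 13 148 110]
stone (array([282.10185185, 191.9537037 ]), ((581.0548706054688, 123.48429107666016), (119.05887603759766, 43.68452835083008), 17.94467544555664))
mat (array([435.43891403, 207.12669683]), ((548.6162719726562, -328.9669189453125), (201.89535522460938, 145.07212829589844), 8.242083549499512))
handle (array([320.609375, 178.734375]), ((615.4508056640625, 27.602294921875), (106.93124389648438, 45.91022491455078), 9.901701927185059))
```

View pics/crop0.png

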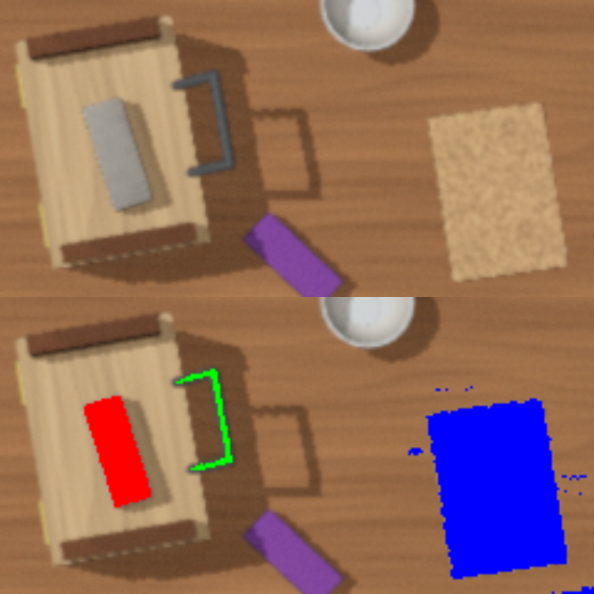

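The crop confirms the target: the grey block between the battens measures 119×44 mm at z=130. The mat measures 202×145 and the handle bar is visible. The tool is nearly aligned already, so I'll write a move calculator.

```bash
cat >> h.py <<'E'
from scipy.spatial.transform import Rotation as Ro
def go(xyz,ang=None):
    """tool shift (mm) and turn for TCP target, tool down, closing line at ang deg"""
    s=arm.read_state(); R=Ro.from_quat(s["ee_rot"]).as_matrix(); p=s["position"]
    out=R.T@(np.array(xyz)-p); rv=np.zeros(3)
    if ang is not None:
        y=np.array([np.cos(np.radians(ang)),np.sin(np.radians(ang)),0]); 
        if y@R[:,1]<0:y=-y
        z=np.array([0,0,-1.]); T=np.column_stack([np.cross(y,z),y,z]); rv=Ro.from_matrix(R.T@T).as_rotvec()
    print("t",s["clock"],"shift",np.round(out,1),"turn",np.round(rv,3)); return out,rv
E
python3 - <<'E'
from h import *
go((581,123.5,200),107.9)
E
```

```text
t 0.1 shift [-588.5  544.9   31.3] turn [ 0.002 -0.     0.031]
```

>>> {"fn": "servo_tool", "kwargs": {
  "rows": [
    [[85,-60,55,0,0,0,0.031],[85,-105,95,0,0,0,0.031],[85,-147,136,0,0,0,0.031],[85,-189,176,0,0,0,0.031],[85,-231,215,0,0,0,0.031],[85,-273,254,0,0,0,0.031],[85,-315,293,0,0,0,0.031],[85,-357,332,0,0,0,0.031],[85,-400,370,0,0,0,0.031],[85,-442,409,0,0,0,0.031]]
  ]
}}

```text
clock: 1.35
position: [489.3, -52.5, 231.2]
ee_rot: [-0.156, 0.988, 0.0, -0.0]
contact_force: [0.4, -1.0, 0.6]
gripper_width: 85.0
grasp_force: 0.0
```

```bash
python3 - <<'E'
from h import *
go((581,123.5,200),107.9)
E
```

```text
t 1.35 shift [-141.4  139.2   31.1] turn [ 0.    -0.     0.001]
```

>>> {"fn": "servo_tool", "kwargs": {
  "rows": [
    [[85,-42,41,8,0,0,0],[85,-80,78,16,0,0,0],[85,-115,112,24,0,0,0],[85,-142,139,31,0,0,0],[85,-142,139,31,0,0,0],[85,-142,139,31,0,0,0]]
  ]
}}

```text
clock: 2.1
position: [580.8, 121.3, 199.8]
ee_rot: [-0.156, 0.988, -0.0, -0.001]
contact_force: [-1.1, 0.0, 0.7]
gripper_width: 85.1
grasp_force: 0.0
```

```bash
python3 - <<'E'
from h import *
go((581,123.5,105),107.9)
p=arm.camera_params("wrist"); print(p)
cv2.imwrite("pics/w1.png",arm.get_image("wrist")[:,:,::-1])
E
```

```text
t 2.1 shift [-1.   2.1 94.8] turn [-0.    -0.001  0.   ]
{'intrinsics': array([[309.70691629,   0.        , 318.34811135],
       [  0.        , 309.70691629, 200.81265066],
       [  0.        ,   0.        ,   1.        ]]), 'R': array([[-3.08397488e-01,  9.51257488e-01, -4.25864910e-04],
       [ 9.12194132e-01,  2.95860072e-01,  2.83493709e-01],
       [ 2.69801510e-01,  8.70402764e-02, -9.58974001e-01]]), 't': array([  63.19300997, -592.91962114,  180.57342989])}
```

View pics/w1.png

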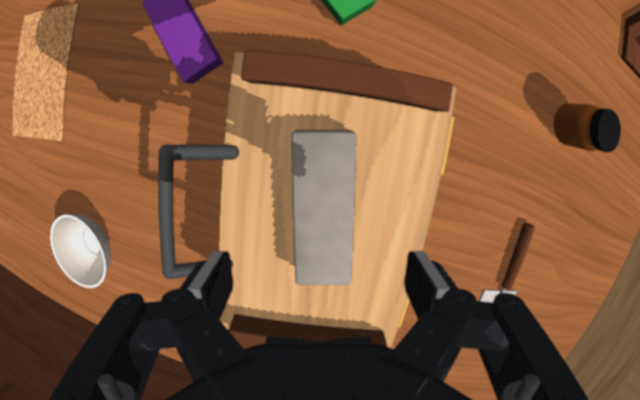

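The stone is upright in the wrist view, with corners at about (292,131), (355,131), (351,284) and (297,284). It sits between the fingers. The handle bar runs from (166,152) to (172,271). I'll cast both.

```bash
cat >> h.py <<'E'
def wray(uv,z,p):
    K,R,t=map(np.array,(p["intrinsics"],p["R"],p["t"])); c=-R.T@t
    v=np.array([uv[0]-K[0,2],uv[1]-K[1,2]]); r=np.linalg.norm(v); th=r/K[0,0]
    d=R.T@np.append(np.sin(th)*v/max(r,1e-9),np.cos(th)); return c+d*(z-c[2])/d[2]
E
python3 - <<'E'
from h import *
p=arm.camera_params("wrist")
S=np.array([wray(q,130,p)[:2] for q in((292,131),(355,131),(351,284),(297,284))]);print(S.round(1),S.mean(0),cv2.minAreaRect(S.astype(np.float32)))
H=np.array([wray(q,135,p)[:2] for q in((166,152),(172,271))]);d=H[1]-H[0];print(H.round(1),H.mean(0),np.linalg.norm(d),np.degrees(np.arctan2(d[1],d[0])))
L=np.array([wray(q,102,p)[:2] for q in((456,86),(235,52))]);print("lid corners",L.round(1),np.linalg.norm(L[1]-L[0]))
E
```

```text
[[529.6  86.1]
 [516.3 127. ]
 [629.2 164.6]
 [642.3 123.6]] [579.35207826 125.31201912] ((579.40283203125, 125.37041473388672), (119.18482971191406, 43.085044860839844), 18.373477935791016)
[[568.7   1.1]
 [665.   21.2]] [616.85835348  11.15566709] 98.31993348913066 11.837136309684233
lid corners [[452.5 197.3]
 [484.4  22.3]] 177.8562852296861
```

Both views agree to about 2 mm. Now descend and grip.

>>> {"fn": "servo_tool", "kwargs": {
  "rows": [
    [[85,0,3,40,0,0,0],[85,0,3,75,0,0,0],[85,0,3,90,0,0,0],[85,0,3,94,0,0,0],[30,0,3,94,0,0,0],[30,0,3,94,0,0,0],[30,0,3,94,0,0,0],[30,0,3,94,0,0,0],[30,0,3,94,0,0,0],[30,0,3,94,0,0,0]]
  ]
}}

```text
clock: 3.4
position: [581.2, 125.0, 107.9]
ee_rot: [-0.156, 0.988, 0.0, 0.001]
contact_force: [-0.7, 0.3, 6.1]
gripper_width: 44.0
grasp_force: 63.3
```

>>> {"fn": "servo_tool", "kwargs": {
  "rows": [
    [[30,0,0,-10,0,0,0],[30,0,0,-30,0,0,0],[30,0,0,-60,0,0,0],[30,0,0,-90,0,0,0],[30,0,0,-100,0,0,0],[30,0,0,-100,0,0,0]]
  ]
}}

```text
clock: 4.15
position: [579.8, 124.4, 205.8]
ee_rot: [-0.156, 0.988, 0.0, -0.0]
contact_force: [-0.6, 0.1, -5.0]
gripper_width: 44.3
grasp_force: 62.2
```

```bash
python3 - <<'E'
from h import *
go((548.6,-329,100),107.9-9.7)
E
```

```text
t 4.15 shift [ 169.  -421.9  105.7] turn [ 0.001 -0.001  0.169]
```

>>> {"fn": "servo_tool", "kwargs": {
  "rows": [
    [[30,7,-17,0,0,0,0.01],[30,22,-55,0,0,0,0.03],[30,42,-105,0,0,0,0.05],[30,64,-160,0,0,0,0.07],[30,86,-215,0,0,0,0.09],[30,108,-270,0,0,0,0.11],[30,130,-325,15,0,0,0.13],[30,150,-374,40,0,0,0.15],[30,163,-407,60,0,0,0.169],[30,169,-422,70,0,0,0.169]]
  ]
}}

```text
clock: 5.4
position: [546.7, -331.0, 132.9]
ee_rot: [-0.07, 0.998, 0.001, -0.003]
contact_force: [-0.8, 1.1, -4.6]
gripper_width: 44.0
grasp_force: 62.3
```

>>> {"fn": "servo_tool", "kwargs": {
  "rows": [
    [[30,0,0,0,0,0,0],[30,0,0,15,0,0,0],[30,0,0,35,0,0,0],[30,0,0,35,0,0,0]]
  ]
}}

```text
clock: 5.9
position: [548.4, -327.2, 99.5]
ee_rot: [-0.073, 0.997, 0.001, -0.002]
contact_force: [-0.4, 0.8, -4.0]
gripper_width: 43.7
grasp_force: 62.2
```

```bash
python3 - <<'E'
from h import *
go((548.6,-329,12),98.2)
cv2.imwrite("pics/w2.png",arm.get_image("wrist")[:,:,::-1])
E
```

```text
t 5.9 shift [-0.3 -2.  87.5] turn [ 0.002 -0.004  0.002]
```

View pics/w2.png

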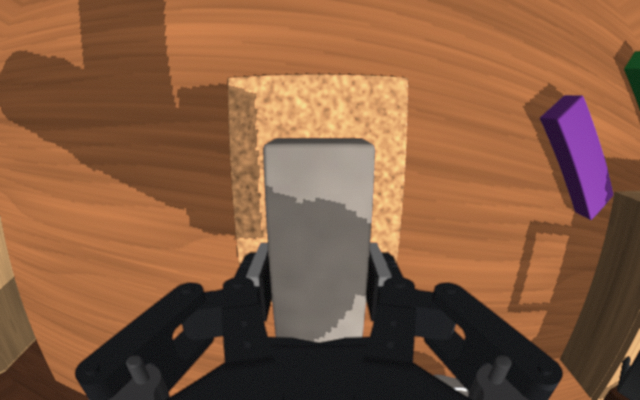

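The stone is held square and centred over the mat. Now lower it.

>>> {"fn": "servo_tool", "kwargs": {
  "rows": [
    [[30,0,-2,30,0,0,0],[30,0,-2,60,0,0,0],[30,0,-2,77,0,0,0],[30,0,-2,84,0,0,0],[30,0,-2,87,0,0,0],[30,0,-2,89,0,0,0],[30,0,-2,89,0,0,0]]
  ]
}}

```text
clock: 6.82
position: [550.1, -331.2, 13.0]
ee_rot: [-0.072, 0.997, -0.0, 0.001]
contact_force: [-0.1, -0.1, -3.7]
gripper_width: 43.8
grasp_force: 62.3
```

>>> {"fn": "servo_tool", "kwargs": {
  "rows": [
    [[30,0,0,2,0,0,0],[30,0,0,3,0,0,0],[30,0,0,3,0,0,0]]
  ]
}}

```text
clock: 7.2
position: [549.9, -331.2, 10.0]
ee_rot: [-0.072, 0.997, -0.0, 0.0]
contact_force: [-1.0, 0.2, 0.6]
gripper_width: 43.8
grasp_force: 62.8
```

>>> {"fn": "servo_tool", "kwargs": {
  "rows": [
    [[52,0,0,0,0,0,0],[65,0,0,0,0,0,0],[65,0,0,0,0,0,0],[75,0,0,0,0,0,0],[75,0,0,-20,0,0,0],[75,0,0,-60,0,0,0],[75,0,0,-110,0,0,0],[75,0,0,-160,0,0,0],[75,0,0,-200,0,0,0],[75,0,0,-200,0,0,0]]
  ]
}}

```text
clock: 8.45
position: [551.6, -331.9, 214.1]
ee_rot: [-0.072, 0.997, -0.002, 0.004]
contact_force: [0.2, -0.2, 0.5]
gripper_width: 75.2
grasp_force: 0.0
```

```bash
python3 - <<'E'
from h import *
cv2.imwrite("pics/top3.png",arm.get_image("top")[:,:,::-1]); cv2.imwrite("pics/w3.png",arm.get_image("wrist")[:,:,::-1])
go((618,11,210),100.4)
E
```

```text
t 8.55 shift [-116.7  328.5   -0.5] turn [ 0.     0.001 -0.038]
```

View pics/w3.png

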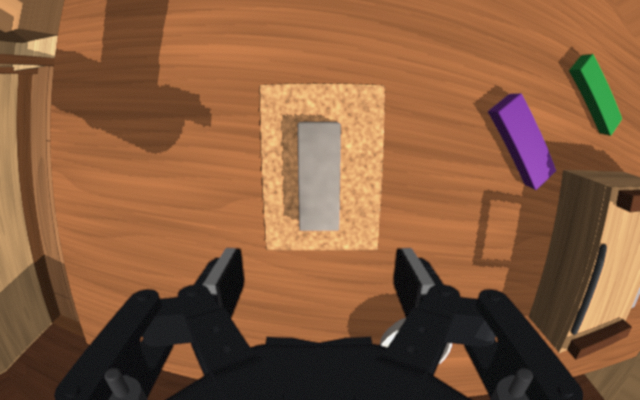

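The stone lies flat in the middle of the mat: stone (298–340, 122–231) within mat (261–384, 85–250). Next is the handle.

>>> {"fn": "servo_tool", "kwargs": {
  "rows": [
    [[75,-10,28,0,0,0,-0.01],[75,-27,76,0,0,0,-0.02],[75,-46,129,0,0,0,-0.038],[75,-65,183,0,0,0,-0.038],[75,-84,236,0,0,0,-0.038],[75,-101,284,0,0,0,-0.038],[75,-112,315,0,0,0,-0.038],[75,-117,329,0,0,0,-0.038],[75,-117,329,0,0,0,-0.038],[75,-117,329,0,0,0,-0.038]]
  ]
}}

```text
clock: 9.8
position: [618.0, 10.2, 208.9]
ee_rot: [-0.09, 0.996, -0.0, -0.001]
contact_force: [-0.2, -0.6, -0.1]
gripper_width: 75.2
grasp_force: 0.0
```

```bash
python3 - <<'E'
from h import *
go((618,11,116),100.4)
p=arm.camera_params("wrist"); np.save("p4.npy",p,allow_pickle=True)
cv2.imwrite("pics/w4.png",arm.get_image("wrist")[:,:,::-1])
E
```

```text
t 9.8 shift [-0.3  0.8 92.9] turn [-0.    -0.001 -0.001]
```

View pics/w4.png

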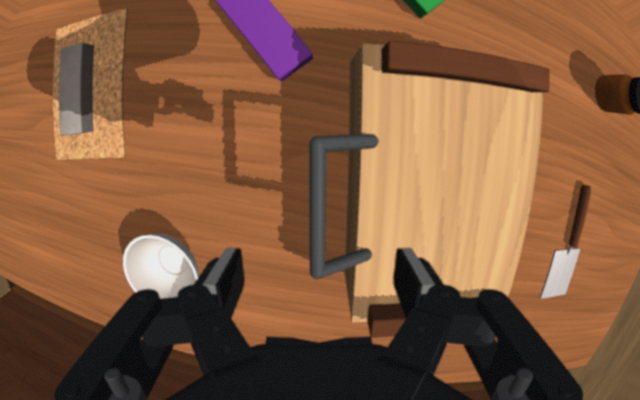

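The bar runs vertically at column 319, from (319,143) to (319,271), square to the fingers and close to centre.

```bash
python3 - <<'E'
from h import *
p=np.load("p4.npy",allow_pickle=True).item()
H=np.array([wray(q,135,p)[:2] for q in((319,143),(319,271))]);d=H[1]-H[0];m=H.mean(0);a=np.arctan2(d[1],d[0]);print(H.round(1),m,np.linalg.norm(d),np.degrees(a))
b=np.radians(10.3)
print("hinge",m+215*np.array([-np.sin(b),np.cos(b)]))
L=np.array([wray(q,102,p)[:2] for q in((545,90),(362,44))]);print("lid corners",L.round(1),np.linalg.norm(L[1]-L[0]),np.degrees(np.arctan2(*(L[0]-L[1])[::-1])))
go((m[0],m[1],116),100.4)
E
```

```text
[[567.8   2. ]
 [666.   20.1]] [616.91978089  11.05376923] 99.81523718017503 10.41920249428185
hinge [578.47730464 222.58905238]
lid corners [[471.  204.1]
 [485.2  21.5]] 183.08132361972704 94.43695699347317
t 9.85 shift [ 0.9  1.2 93. ] turn [-0.    -0.001 -0.001]
```

>>> {"fn": "servo_tool", "kwargs": {
  "rows": [
    [[60,1,1,40,0,0,0],[60,1,1,75,0,0,0],[60,1,1,90,0,0,0],[60,1,1,93,0,0,0],[60,1,1,93,0,0,0],[5,1,1,93,0,0,0],[5,1,1,93,0,0,0],[5,1,1,93,0,0,0],[5,1,1,93,0,0,0],[5,1,1,93,0,0,0]]
  ]
}}

```text
clock: 11.1
position: [618.1, 9.2, 117.4]
ee_rot: [-0.091, 0.996, -0.002, 0.001]
contact_force: [2.1, -9.9, 0.8]
gripper_width: 9.9
grasp_force: 58.4
```

```bash
python3 - <<'E'
from h import *
s=arm.read_state(); p0=s["position"]; print(p0,s["gripper_width"],s["contact_force"])
R=Ro.from_quat(s["ee_rot"]).as_matrix()
b=np.radians(10.3); u=np.array([-np.sin(b),np.cos(b),0]) # box +x
a0=np.arctan2(45,215)
for n,th in enumerate(np.r_[np.arange(.0,1.41,.1),1.41]):
    d=220*(-(np.cos(a0+th)-np.cos(a0))*u+np.array([0,0,np.sin(a0+th)-np.sin(a0)]))
    print(round(th,2),(R.T@d).round(1))
E
```

```text
[618.10921762   9.15030975 117.40754277] 9.936343582220474 [ 2.0589665  -9.90593678  0.8006988 ]
0.0 [0. 0. 0.]
0.1 [ -0.    5.5 -21.3]
0.2 [ -0.1  13.1 -41.9]
0.3 [ -0.1  22.7 -61.7]
0.4 [ -0.1  34.2 -80.4]
0.5 [ -0.2  47.6 -97.9]
0.6 [  -0.2   62.6 -114. ]
0.7 [  -0.3   79.2 -128.4]
0.8 [  -0.3   97.1 -141.2]
0.9 [  -0.3  116.2 -152.1]
1.0 [  -0.4  136.3 -161. ]
1.1 [  -0.4  157.2 -167.9]
1.2 [  -0.5  178.6 -172.7]
1.3 [  -0.5  200.5 -175.3]
1.4 [  -0.5  222.4 -175.7]
1.41 [  -0.6  224.6 -175.6]
```

The bar is gripped. The side force of −9.9 N says my y target is about 2 mm too far, so I'll fold that in and swing slowly along the arc.

>>> {"fn": "servo_tool", "kwargs": {
  "rows": [
    [[5,0,0.5,-10.5,0,0,0],[5,0,3.5,-21,0,0,0],[5,0,7,-31.5,0,0,0],[5,0,11,-42,0,0,0],[5,0,15.5,-52,0,0,0],[5,0,20.5,-61.5,0,0,0],[5,0,26,-71,0,0,0],[5,0,32,-80.5,0,0,0],[5,0,38.5,-89.5,0,0,0],[5,0,45.5,-98,0,0,0]]
  ]
}}

```text
clock: 12.35
position: [609.9, 55.1, 216.0]
ee_rot: [-0.091, 0.996, -0.002, 0.001]
contact_force: [3.4, -7.2, 0.2]
gripper_width: 9.7
grasp_force: 58.4
```

```bash
cat > th.py <<'E'
from h import *
s=arm.read_state(); p=s["position"]; b=np.radians(10.3); u=np.array([-np.sin(b),np.cos(b),0])
h=np.array([618.1,9.15,0])+215*u
r=(p-h)@u; z=p[2]+17.6-90
print(s["clock"],p.round(1),"theta",np.arctan2(z,-r)-np.arctan2(45,215),"rad",np.hypot(r,z),"f",s["contact_force"].round(1),"w",s["gripper_width"],"g",s["grasp_force"])
E
python3 th.py
```

```text
12.35 [609.9  55.1 216. ] theta 0.49997532855736104 rad 221.30608256114613 f [ 3.4 -7.2  0.2] w 9.74342351518786 g 58.35174858570099
```

>>> {"fn": "servo_tool", "kwargs": {
  "rows": [
    [[5,0,7.5,-8.2,0,0,0],[5,0,15,-16,0,0,0],[5,0,23,-23.5,0,0,0],[5,0,31.5,-30.5,0,0,0],[5,0,40,-37,0,0,0],[5,0,49,-43.3,0,0,0],[5,0,58.5,-49,0,0,0],[5,0,68,-54,0,0,0],[5,0,78,-59,0,0,0],[5,0,88,-63,0,0,0]]
  ]
}}

```text
clock: 13.6
position: [594.6, 141.3, 281.8]
ee_rot: [-0.091, 0.996, -0.002, 0.003]
contact_force: [3.1, -7.0, 8.6]
gripper_width: 9.6
grasp_force: 58.5
```

```bash
python3 th.py
```

```text
13.6 [594.6 141.3 281.8] theta 0.9961938376009697 rad 224.4164735374665 f [ 3.1 -7.   8.6] w 9.58749849661542 g 58.544538617134094
```

>>> {"fn": "servo_tool", "kwargs": {
  "rows": [
    [[5,0,10.5,-3.5,0,0,0],[5,0,21,-7,0,0,0],[5,0,31.5,-9.5,0,0,0],[5,0,42,-11.7,0,0,0],[5,0,53,-13,0,0,0],[5,0,64,-14,0,0,0],[5,0,72,-14.5,0,0,0],[5,0,75,-14.5,0,0,0],[5,0,75,-14.5,0,0,0]]
  ]
}}

```text
clock: 14.72
position: [581.0, 217.7, 295.6]
ee_rot: [-0.091, 0.996, 0.001, 0.004]
contact_force: [1.8, -0.5, 7.0]
gripper_width: 9.8
grasp_force: 63.1
```

```bash
python3 th.py; python3 - <<'E'
from h import *
a=arm.get_image("scene")[120:300,240:420,::-1];b=arm.get_image("top")[100:280,200:380,::-1]
cv2.imwrite("pics/c5.png",cv2.resize(np.hstack([a,b]),(800,400),interpolation=cv2.INTER_CUBIC))
E
```

```text
14.725 [581.  217.7 295.6] theta 1.3500663354908282 rad 223.18032176781608 f [ 1.8 -0.5  7. ] w 9.79492130538467 g 63.10204267501831
```

View pics/c5.png

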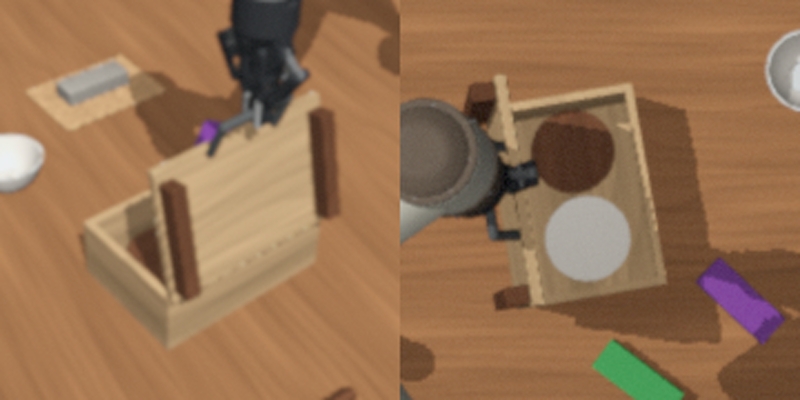

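The lid is almost upright with the handle gripped and the stone on the mat. Measured travel puts it at about 1.35 rad, so I need another 0.06 rad (13 mm).

>>> {"fn": "servo_tool", "kwargs": {
  "rows": [
    [[5,0,2.5,-0.5,0,0,0],[5,0,6,-1,0,0,0],[5,0,9.5,-1.5,0,0,0],[5,0,12,-1.5,0,0,0],[5,0,13,-1.5,0,0,0],[5,0,13,-1.5,0,0,0],[5,0,13,-1.5,0,0,0],[5,0,13,-1.5,0,0,0],[5,0,13,-1.5,0,0,0],[5,0,13,-1.5,0,0,0]]
  ]
}}

```text
clock: 16.08
position: [578.7, 230.1, 295.4]
ee_rot: [-0.091, 0.996, 0.0, 0.003]
contact_force: [4.9, -1.5, 6.1]
gripper_width: 9.7
grasp_force: 63.0
```

```bash
python3 th.py; python3 - <<'E'
from h import *
a=arm.get_image("top")[100:280,200:380,::-1]
cv2.imwrite("pics/c6.png",cv2.resize(a,(600,600),interpolation=cv2.INTER_CUBIC))
E
```

```text
16.075 [578.7 230.1 295.4] theta 1.4067286034983821 rad 223.16177917722428 f [ 4.9 -1.5  6.1] w 9.697182219218012 g 63.01000356674194
```

View pics/c6.png

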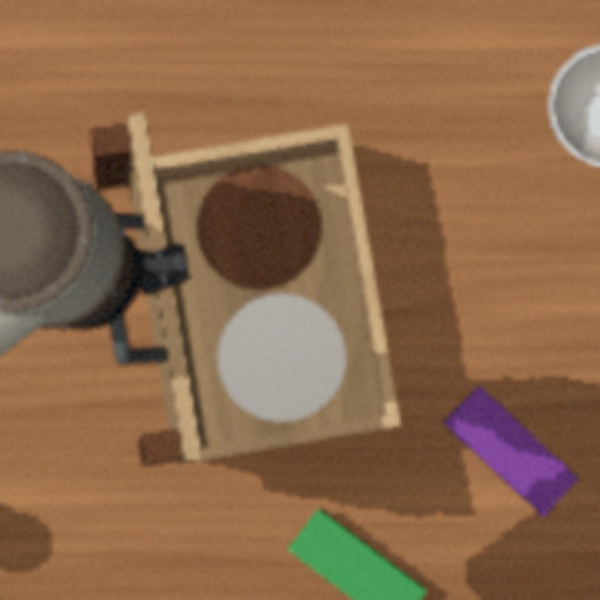

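The lid looks upright and is held. The bar's near end is at crop (120,350), which is pixel (236,205). As an independent check, I'll cast that at the bar's height.

```bash
python3 - <<'E'
from h import *
b=np.radians(10.3); u=np.array([-np.sin(b),np.cos(b),0])
q=ray("top",(235.8,204),310); t=(q-np.array([617.5,10,0]))@u
print(q,t,np.arccos((215-t)/220)-np.arctan2(45,215)); 
E
python3 th.py
```

```text
[536.58095978 222.30292074 310.        ] 223.3501708648771 1.4024368739049229
16.125 [578.7 230.1 295.4] theta 1.4068332791145717 rad 223.17916291736302 f [ 5.5 -0.5  6. ] w 10.127662039726596 g 63.01055431365967
```

Camera (1.402) and travel (1.407) agree, and the lid is still and gripped. Handing in.

```bash
python3 -c "
from bench import arm
print(arm.job_done())"
```

```text
the job is handed in; nothing more can be done
None
```

I laid the whetstone flat in the middle of the mat and let go of it, then swung the lid to about 1.41 rad, where the arm is still holding the handle; the job was handed in at about 16 s, with no verdict returned.

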